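# Send a rejected tin down the reject chute

### The job

Get rid of the small red reject tin that stands on the steel chute: with one finger push the yellow plate forward to swing the self-closing blue flap well open and keep it open, and only then, with the other finger, push the tin along its lane over the edge so that it drops into the chute. Do not pick the tin up, let the flap close again behind it, and leave the other things where they are.

Things in the scene. Friction and masses are not known exactly. Their poses are not given: they have to be found in the camera images.
- chute: steel reject chute, a box fixed on the table, flat deck 160 mm above the table. Origin: on the table, under the middle of the flap's hinge line. x is the way the tin is pushed (roughly away from the robot), y left, z up. Deck: x -130 to +170, y -120 to +120 mm. Clear window in the far wall; inner floor 8 mm above the table
- flap_edge (a point): middle of the hole's near edge, on the deck's top above the hinge line (chute 0, 0, 160 mm), axes as the chute. The lane along y = 0 is 66 mm wide between two fences 3 mm thick, 6 mm high (x -116 to +106 mm). From x = 0 to 106 mm the lane is a hole into the box, covered by the blue flap flush with the deck; behind it an end stop 45 mm high
- flap (a joint): flap angle, rad: 0 shut, 1.4 fully open (stop). One rigid piece, hinged along chute y at x = 0, 5 mm below the deck's top: blue leaf (98 x 62 mm) over the hole, swinging down into the box, and the yellow push plate. A spring shuts it when let go: about 0.1 N m shut, 0.2 open (3 to 10 N at the plate). The tin's weight does not open it: pushed onto the shut leaf, the tin stays on top
- push_plate (a point): middle of the top edge of the yellow push plate, which stands up through the deck left of the lane and moves with the flap; push it to chute +x to open. 68 mm wide (chute y 42 to 110 mm), 3 mm thick, reaching 60 mm from the hinge. Flap shut: it leans back 45 degrees (top edge at x = -42 mm, 37 mm above the deck); upright at 0.79 rad; 35 degrees forward at 1.4 rad
- tin: closed red reject tin, upright, 54 mm across, 38 mm high, about 90 g, smooth (slides easily, friction about 0.25), standing on the deck in the lane before the hole (its centre 50 to 85 mm before the edge); origin at the centre of its underside
- spice_jar: a small closed spice jar, 32 mm across, 50 mm high, green cap, standing on the chute's deck outside the lane, on the side away from the yellow plate (about 90 mm from the lane's middle); origin at the centre of its underside
- oil_bottle: brown oil bottle, 64 mm across, 200 mm high; origin at the centre of its underside
- good_tin_a: good stock tin, green label, 72 mm across, 60 mm high; origin at the centre of its underside
- good_tin_b: another good stock tin, green label, same size; origin at the centre of its underside
- mug: white mug, 80 mm across, 90 mm high; origin at the centre of its underside
- bowl: steel bowl, 120 mm across, 50 mm high; origin at the centre of its underside
- spoon: a spoon with a wooden handle, lying on the table left of the robot, about 195 mm long; origin under the middle of its length
Not all that is in view belongs to the job. Of the things shaped like the tin, the red one is meant.

How it is judged:
By the outcome, as a careful person would: the job done as asked, in the order asked, and still so for the second after the job is handed in, with the robot touching nothing.
It also fails if it takes over 40 s, if anything falls off the work surface, if the arm or the gripper's body presses on something with over 40 N, if the wrist force passes 120 N, or if a joint passes its speed limit or range.

### The arm

A 6-joint arm with a two-finger parallel gripper is mounted at the origin on the work surface. World frame = base frame: x ahead of the robot, y to its left, z up, the work surface at z = 0. Lengths are in m, angles in rad, forces in N, time in s.
With the tool pointing down it reaches from about 0.275 to 0.85 m from the base axis. Payload 5.2 kg.
Tool frame: the origin (TCP) lies on the mounting face of the last link; the fingertips stand 173 mm ahead of it and the grasp point (between the pads) lies 155 mm ahead of it; z points along the fingers, y is the direction in which the jaws open and shut (so a half turn about z gives the same grasp; the last joint's range is limited). The gripper opens to 85 mm and grips with 20 to 120 N. Pads are 22 mm wide; open, the fingers measure 114 mm over their backs; the gripper's body (76 mm by 85 mm) begins 54 mm behind the grasp point. The pads swing forward as they close: fully open they stand 13 mm farther back than shut.
Start: joints at [0.906, 0.259, 1.535, -0, 1.348, -0.203], TCP at [0.245, 0.492, 0.405] pointing down, gripper open.
Joint ranges: [-3.14, 3.14], [-0.91, 2.08], [0.19, 2.58], [-1.22, 4.36], [0.22, 2.71], [-3.12, 3.12]. Speed limits (rad/s): [2.57, 2.57, 3.14, 3.14, 3.14, 3.14].

### API

Orientations are given as a 3x3 rotation matrix whose columns are the frame's x, y, z axes.
In Python, from bench import ctrl gives the robot as it stands. The module is installed in compiled form; this text tells all that it offers.
- The arm moves only by the shell command python3 -m handwheel 'ROWS' [FORCE]. ROWS is JSON, a list of rows, each a list of 5 numbers: the shift along the tool's x, y, z in m, then the turn about the tool's z in rad, then the opening, from -1 (shut) to 1 (fully open). In form: [[x, y, z, turn, fingers], ...]. A call has 1 to 20 rows; each row shifts and turns the commanded pose from where the row before left it, along the tool's axes as they then stand; what a row does not reach is not made up. A row lasts 1/10 s, in which the tool goes at most 50 mm and 8.59 degrees, less where a joint would pass 70% of its speed; a pose out of reach is approached as far as the arm can. A call is refused whole if a number of a shift passes 0.05 or a number of a turn 0.15, either way. A call with a gripper value outside its range is refused whole. The fingers move at their own pace and stop on an object; FORCE is the grip in N (left out, the last holds). Time passes only in rows, so rows that do not move let the fingers close. It gives the time, the measured TCP pose, the force and the opening at its end, in the units of the state.
- ctrl.observe(): the state, without advancing time (a new reading comes with each control period).
- ctrl.capture(name): name is "side" or "top" or "wrist"; returns (picture, depth): 480x640x3 uint8, red, green, blue; 480x640 float32, m along the optical axis (not along the pixel's ray), 0 where there is no reading.
- ctrl.get_calibration(name): a dict with "fov_y" (degrees; the focal length in pixels is half the picture's height over the tangent of half this angle, whatever the lens; pixels are square), "cx", "cy" (the principal point, pixels), "extrinsics" (4x4, takes a point from world to camera coordinates); the wrist camera has in their place "T_tool_cam" (4x4, takes a point from camera to tool coordinates, whose origin is the TCP and whose axes are the flange's). Camera axes: x right, y down, z forward; pixel columns grow to the right and rows downward; lengths in m; the calibration is good to about 2 mm. A picture is of the moment at which its call begins: read the wrist's pose just before it. get_calibration takes no time and is no camera call.
- ctrl.finish_job(): hands the job in, once; it reports no verdict.
The state is a dict: "t": time; "joints": joint angles; "qd": joint speeds; "effort": joint torques, N m; "tcp_pos": TCP position; "eef_rot": TCP orientation; "force": force on the tool from outside, world axes, zero at the start; "moment": the same for the moment, N m; "width": opening from 0.0 (shut) to 1.0 (fully open).
Only numpy, scipy, OpenCV 4.12 (cv2) and the standard library are available. Lean on these libraries where they do the work, as an engineer would, in place of code of your own. Each camera call takes 0.05 s, during which the arm holds its last target.

## Working session

There is one attempt and no reset: what is moved stays moved. The work goes in short steps, Python scripts to look and compute and a shell command to move; the robot and the scene stay as the last step left them, time stands still between calls to the robot, and variables do not carry over. Pictures are saved under pics/ and viewed, and the job is handed in when it is done.

```bash
ls; mkdir -p pics; cat > h.py <<'E'
import numpy as np, cv2
from bench import ctrl
def cap(n,tag):
    s=ctrl.observe(); p,d=ctrl.capture(n)
    cv2.imwrite(f'pics/{tag}.png',p[:,:,::-1]); np.savez(f'pics/{tag}.npz',p=p,d=d,pos=s['tcp_pos'],rot=s['eef_rot'])
    return p,d
def K(n):
    c=ctrl.get_calibration(n); f=240/np.tan(np.radians(c['fov_y'])/2); return c,f
def camT(n,tag=None):
    c,f=K(n)
    if n=='wrist':
        z=np.load(f'pics/{tag}.npz'); T=np.eye(4); T[:3,:3]=z['rot']; T[:3,3]=z['pos']; return T@np.array(c['T_tool_cam']),c,f
    return np.linalg.inv(np.array(c['extrinsics'])),c,f
def plane(n,u,v,z,tag=None):
    T,c,f=camT(n,tag); d=T[:3,:3]@np.array([(u-c['cx'])/f,(v-c['cy'])/f,1]); o=T[:3,3]
    return o+d*(z-o[2])/d[2]
def dep(n,u,v,d,tag=None):
    T,c,f=camT(n,tag); u=np.asarray(u);v=np.asarray(v);z=d[v,u]
    return (T[:3,:3]@np.array([(u-c['cx'])/f*z,(v-c['cy'])/f*z,z])).T+T[:3,3]
E
python3 - <<'E'
from h import *
for n in ['side','top','wrist']:
    cap(n,n+'0'); print(n,ctrl.get_calibration(n))
print(ctrl.observe())
E
```

```text
pics
side {'fov_y': 49.34448745493932, 'cx': 312.8802747176552, 'cy': 237.78248062258945, 'extrinsics': array([[ 0.90371288, -0.42812672, -0.00324813, -0.40235634],
       [-0.28958751, -0.60565378, -0.74116298,  0.24866088],
       [ 0.31534444,  0.67073915, -0.67131727,  1.23041947],
       [ 0.        ,  0.        ,  0.        ,  1.        ]])}
top {'fov_y': 43.076444426527736, 'cx': 326.38494477916856, 'cy': 250.92892447540993, 'extrinsics': array([[-0.01053036, -0.99978558, -0.01782993,  0.02172839],
       [-0.99462543,  0.01230939, -0.10280437,  0.4647855 ],
       [ 0.1030018 ,  0.01665153, -0.99454178,  1.5364935 ],
       [ 0.        ,  0.        ,  0.        ,  1.        ]])}
wrist {'fov_y': 71.32510860278195, 'cx': 316.4164314745254, 'cy': 240.99896714170973, 'T_tool_cam': array([[-1.95100379e-04, -9.51006809e-01, -3.09169876e-01,
         7.96823332e-02],
       [ 9.99999066e-01, -6.03790224e-04,  1.22621396e-03,
         5.13203408e-04],
       [-1.35281157e-03, -3.09169348e-01,  9.51006038e-01,
         3.10353627e-02],
       [ 0.00000000e+00,  0.00000000e+00,  0.00000000e+00,
         1.00000000e+00]])}
{'t': 0.15, 'joints': array([ 9.06192886e-01,  2.59228461e-01,  1.53580789e+00, -3.09410836e-06,
        1.34802871e+00, -2.02804524e-01]), 'qd': array([-3.84920774e-04, -7.26508287e-04, -2.24312373e-03, -1.49630231e-04,
       -1.35341847e-03, -5.14689542e-05]), 'effort': array([ 2.99666441e-03, -4.46379662e+01, -2.90822142e+01, -2.72535071e-04,
        8.19776062e-03,  3.54759618e-05]), 'tcp_pos': array([0.24494417, 0.49227648, 0.40404659]), 'eef_rot': array([[-8.95252595e-01,  4.45558044e-01, -9.05728926e-04],
       [ 4.45558868e-01,  8.95251891e-01, -1.16088525e-03],
       [ 2.93613773e-04, -1.44284109e-03, -9.99998916e-01]]), 'force': array([ 0.19879612, -0.9700336 , -0.0683162 ]), 'moment': array([-0.06680088, -0.02055123, -0.0225697 ]), 'width': 0.998153346023361}
```

View pics/side0.png

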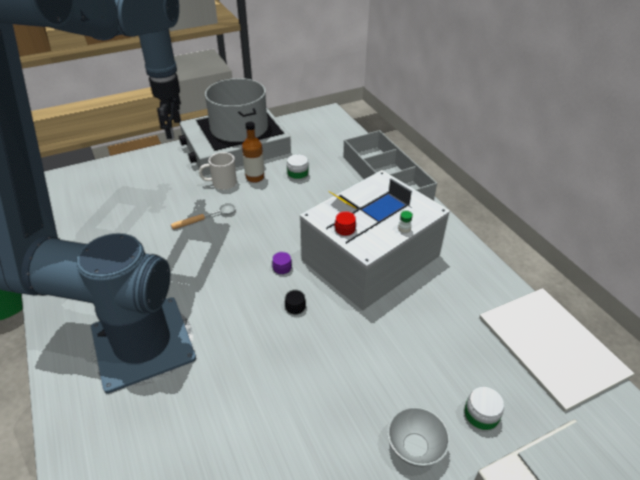

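View pics/top0.png

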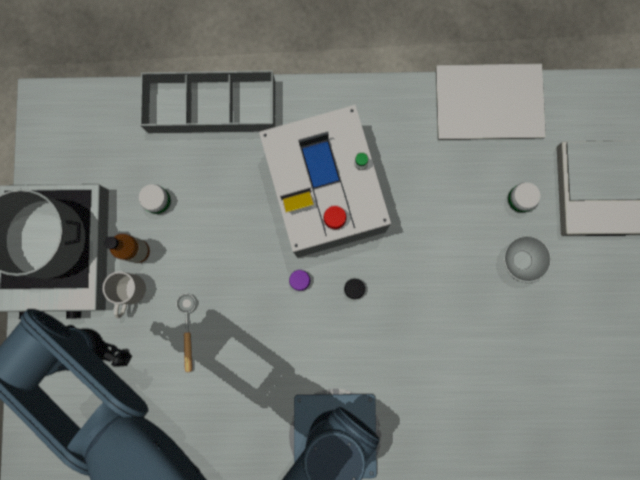

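View pics/wrist0.png

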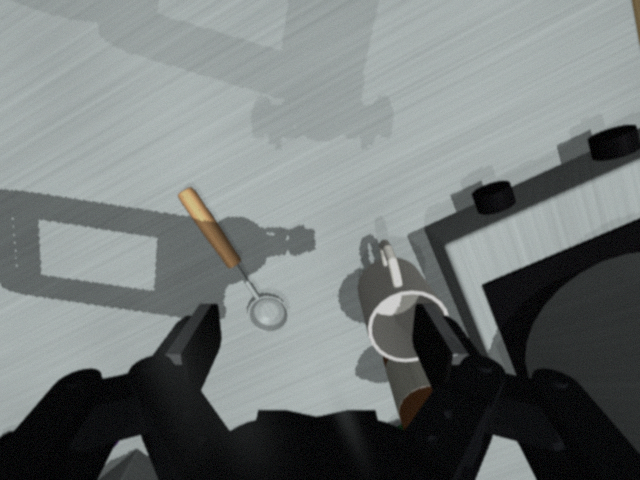

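Tin-shaped candidates in the top view are red (335,217) on the deck, and purple (300,280) and black (354,289) on the table. Red, standing in the lane before the blue flap, fits the description. I'll confirm it in a crop and measure.

```bash
python3 - <<'E'
from h import *
z=np.load('pics/top0.npz');p=z['p'];d=z['d']
c=p[90:270,240:410][:,:,::-1]; cv2.imwrite('pics/crop1.png',cv2.resize(c,None,fx=3.3,fy=3.3,interpolation=cv2.INTER_CUBIC))
hsv=cv2.cvtColor(p,cv2.COLOR_RGB2HSV)
def mask(lo,hi,smin=120,vmin=60):
    m=((hsv[...,0]>=lo)&(hsv[...,0]<=hi)&(hsv[...,1]>smin)&(hsv[...,2]>vmin)).astype(np.uint8)
    m[:, :240]=0; m[:90]=0; m[270:]=0;m[:,410:]=0
    n,l,s,cc=cv2.connectedComponentsWithStats(m); k=1+np.argmax(s[1:,4]); return l==k
for nm,a,zz in [('red',(0,5),.198),('blue',(105,125),.16),('yel',(22,32),.18),('grn',(55,75),.21)]:
    m=mask(*a); v,u=np.nonzero(m); r=cv2.minAreaRect(np.c_[u,v].astype(np.float32))
    P=dep('top',u,v,d)
    print(nm,len(u),r,'plane',plane('top',*r[0],zz).round(4),'depmed',np.median(P,0).round(4))
    print('  box',[plane('top',*q,zz).round(4)[:2].tolist() for q in cv2.boxPoints(r)])
# deck corners
P=dep('top',*np.meshgrid(np.arange(230,410),np.arange(80,270)),d)
T,cc,f=camT('top'); u,v=np.meshgrid(np.arange(640),np.arange(480))
X=(np.stack([(u-cc['cx'])/f*d,(v-cc['cy'])/f*d,d],-1)@T[:3,:3].T)+T[:3,3]
m=((abs(X[...,2]-.16)<.012)).astype(np.uint8); m[:,:240]=0;m[:,410:]=0;m[:90]=0;m[270:]=0
m=cv2.morphologyEx(m,cv2.MORPH_CLOSE,np.ones((15,15)));m=cv2.morphologyEx(m,cv2.MORPH_OPEN,np.ones((5,5)))
n,l,s,_=cv2.connectedComponentsWithStats(m);k=1+np.argmax(s[1:,4]);v,u=np.nonzero(l==k)
r=cv2.minAreaRect(np.c_[u,v].astype(np.float32)); print('deck',r,np.median(X[l==k],0))
W=np.array([plane('top',*q,.16)[:2] for q in cv2.boxPoints(r)]);print(W.round(4),W.mean(0),[np.linalg.norm(W[i]-W[i-1]).round(4) for i in range(4)],[np.degrees(np.arctan2(*(W[i]-W[i-1])[::-1])).round(2) for i in range(4)])
E
```

```text
red 404 ((334.5, 217.0), (22.0, 21.0), 90.0) plane [ 0.5249 -0.0059  0.198 ] depmed [ 0.5248 -0.0059  0.198 ]
  box [[0.5508, 0.0179], [0.5501, -0.0303], [0.4992, -0.0296], [0.4998, 0.0184]]
blue 1104 ((320.1639709472656, 163.84799194335938), (40.999996185302734, 26.959999084472656), 73.73979187011719) plane [0.6592 0.0267 0.16  ] depmed [0.6602 0.0269 0.1607]
  box [[0.6986, 0.0709], [0.7161, 0.009], [0.6201, -0.0172], [0.6028, 0.0443]]
yel 415 ((297.4056701660156, 201.16981506347656), (14.56021785736084, 28.708354949951172), 74.05460357666016) plane [0.5663 0.0801 0.18  ] depmed [0.566  0.0799 0.181 ]
  box [[0.574, 0.117], [0.5918, 0.0524], [0.5585, 0.0433], [0.5408, 0.1077]]
grn 108 ((361.5, 159.0), (10.0, 11.0), 90.0) plane [ 0.6566 -0.0695  0.21  ] depmed [ 0.6566 -0.0684  0.2106]
  box [[0.6685, -0.057], [0.6682, -0.0822], [0.6447, -0.0818], [0.6451, -0.0567]]Traceback (most recent call last):
  File "<stdin>", line 15, in <module>
  File "h.py", line 19, in dep
    return (T[:3,:3]@np.array([(u-c['cx'])/f*z,(v-c['cy'])/f*z,z])).T+T[:3,3]
            ~~~~~~~~^~~~~~~~~~~~~~~~~~~~~~~~~~~~~~~~~~~~~~~~~~~~~~
ValueError: matmul: Input operand 1 has a mismatch in its core dimension 0, with gufunc signature (n?,k),(k,m?)->(n?,m?) (size 190 is different from 3)
```

View pics/crop1.png

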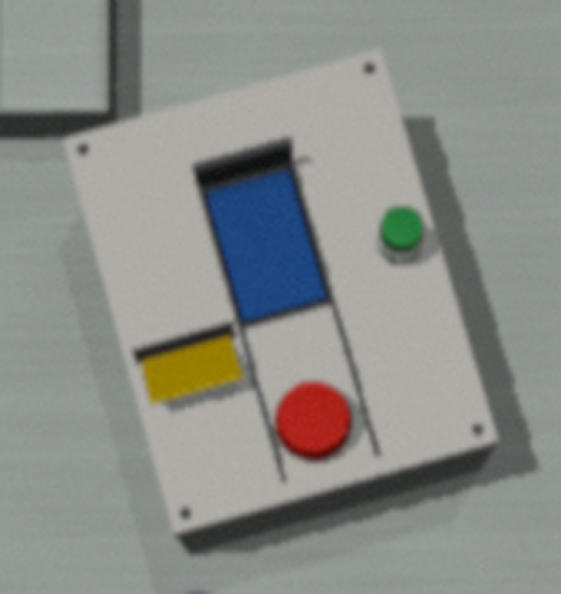

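The crop confirms it: the red tin at crop (314,418) stands between the fences, before the blue leaf. The yellow plate is left at (190,368) and the jar right at (402,228). Next is the deck fit.

```bash
python3 - <<'E'
from h import *
z=np.load('pics/top0.npz');p=z['p'];d=z['d']
T,cc,f=camT('top'); u,v=np.meshgrid(np.arange(640),np.arange(480))
X=(np.stack([(u-cc['cx'])/f*d,(v-cc['cy'])/f*d,d],-1)@T[:3,:3].T)+T[:3,3]
m=((abs(X[...,2]-.16)<.012)).astype(np.uint8); m[:,:240]=0;m[:,410:]=0;m[:90]=0;m[270:]=0
m=cv2.morphologyEx(m,cv2.MORPH_CLOSE,np.ones((15,15)));m=cv2.morphologyEx(m,cv2.MORPH_OPEN,np.ones((5,5)))
n,l,s,_=cv2.connectedComponentsWithStats(m);k=1+np.argmax(s[1:,4]);v,u=np.nonzero(l==k)
r=cv2.minAreaRect(np.c_[u,v].astype(np.float32)); print('deck',r,np.median(X[l==k],0))
W=np.array([plane('top',*q,.16)[:2] for q in cv2.boxPoints(r)]);print(W.round(4),W.mean(0),[np.linalg.norm(W[i]-W[i-1]).round(4) for i in range(4)],[np.degrees(np.arctan2(*(W[i]-W[i-1])[::-1])).round(2) for i in range(4)])
# screws: crop px -> world
for q in [(83,149),(370,68),(477,429),(185,513)]:
    print('screw',plane('top',240+q[0]/3.3,90+q[1]/3.3,.16).round(4))
for nm,q in dict(hingeL=(243,324),hingeR=(329,300),fLn=(284,481),fRn=(377,456),yl=(135,352),yr=(232,325)).items():
    print(nm,plane('top',240+q[0]/3.3,90+q[1]/3.3,.16).round(4))
E
```

```text
deck ((324.5908203125, 177.4518585205078), (125.19754028320312, 102.06492614746094), 74.16761016845703) [0.62891144 0.02004421 0.16110942]
[[ 0.7414  0.1739]
 [ 0.8062 -0.0622]
 [ 0.5132 -0.1377]
 [ 0.4503  0.0934]] [0.62778218 0.0168561 ] [np.float64(0.302), np.float64(0.2448), np.float64(0.3026), np.float64(0.2395)] [np.float64(15.46), np.float64(-74.65), np.float64(-165.54), np.float64(105.22)]
screw [0.7313 0.1578 0.16  ]
screw [ 0.7883 -0.0511  0.16  ]
screw [ 0.5223 -0.1233  0.16  ]
screw [0.4647 0.0851 0.16  ]
hingeL [0.6007 0.0427 0.16  ]
hingeR [ 0.6173 -0.0192  0.16  ]
fLn [0.4868 0.0145 0.16  ]
fRn [ 0.5038 -0.0519  0.16  ]
yl [0.5814 0.1204 0.16  ]
yr [0.6001 0.0507 0.16  ]
```

The deck fit gives a hinge origin of about (0.608, 0.012) and a yaw of about 15.2°. The tin is at about chute (-85, +4). Before planning the two-finger reach, I'll measure the real shape of the open fingers from the wrist and side depth.

```bash
python3 - <<'E'
from h import *
z=np.load('pics/wrist0.npz');d=z['d']
c,f=K('wrist');T=np.array(c['T_tool_cam']); u,v=np.meshgrid(np.arange(640),np.arange(480))
X=(np.stack([(u-c['cx'])/f*d,(v-c['cy'])/f*d,d],-1)@T[:3,:3].T)+T[:3,3]
m=(d>0)&(d<.25)
for lo in range(40,185,8):
    s=m&(X[...,2]*1e3>=lo)&(X[...,2]*1e3<lo+8)
    for sg in (-1,1):
        q=X[s&(X[...,1]*sg>0.02)]*1e3
        if len(q)>5: print(lo,sg,len(q),'y',np.percentile(q[:,1],[1,50,99]).round(1),'x',np.percentile(q[:,0],[1,99]).round(1))
# side & top depth of gripper
s=np.load('pics/side0.npz')
for n in ['side','top']:
    d=np.load(f'pics/{n}0.npz')['d'];T,c,f=camT(n)
    W=(np.stack([(u-c['cx'])/f*d,(v-c['cy'])/f*d,d],-1)@T[:3,:3].T)+T[:3,3]
    t=(W-s['pos'])@s['rot']*1e3
    k=(d>0)&(abs(t[...,0])<40)&(abs(t[...,1])<95)&(t[...,2]>0)&(t[...,2]<200)
    print(n,k.sum())
    for lo in range(40,185,8):
        q=t[k&(t[...,2]>=lo)&(t[...,2]<lo+8)]
        if len(q)>3: print(lo,len(q),'y',q[:,1].min().round(1),q[:,1].max().round(1),'x',q[:,0].min().round(1),q[:,0].max().round(1))
E
```

```text
72 -1 418 y [-27.2 -23.3 -20. ] x [15.  20.5]
72 1 537 y [20.1 23.6 28.4] x [15.2 20.4]
80 -1 3649 y [-68.5 -32.2 -20.2] x [ 5.6 18.4]
80 1 4065 y [20.3 34.1 70.8] x [ 5.7 18.4]
88 -1 4729 y [-71.1 -39.7 -21. ] x [-5.4 18.2]
88 1 4749 y [20.9 40.3 72.4] x [-5.8 18.3]
96 -1 3790 y [-72.  -61.3 -27.4] x [-10.8  18. ]
96 1 3834 y [28.6 62.8 73.2] x [-10.9  17.9]
104 -1 5205 y [-72.7 -58.4 -38.2] x [-10.4  14.1]
104 1 5132 y [39.2 59.5 73.8] x [-10.4  14.1]
112 -1 1268 y [-71.7 -52.9 -40.5] x [ 6.6 14.4]
112 1 1244 y [41.6 54.2 72.4] x [ 6.5 14.3]
120 -1 736 y [-52.3 -43.4 -41.6] x [-1.7 12.7]
120 1 752 y [42.8 44.7 53.4] x [-2.2 12.5]
128 -1 877 y [-55.5 -42.4 -41.6] x [-9.9 12.1]
128 1 857 y [43.  43.7 56.7] x [-9.9 12.1]
136 -1 729 y [-55.3 -42.3 -41.6] x [-10.2  12. ]
136 1 739 y [43.  43.7 56.7] x [-10.1  12. ]
144 -1 619 y [-55.6 -42.3 -41.6] x [-10.2  12. ]
144 1 609 y [43.  43.6 56.7] x [-9.9 11.9]
152 -1 386 y [-53.8 -42.1 -41.6] x [-9.9 12. ]
152 1 382 y [43.  43.5 54.6] x [-10.   12.1]
160 -1 18 y [-42.4 -42.1 -41.8] x [-7.7  7.5]
160 1 20 y [43.3 43.5 43.8] x [-8.5  7.9]
side
[... 219 characters left out ...]
17.7 12.1
96 63 y -76.7 70.3 x -16.4 12.7
104 50 y -78.2 73.7 x -14.1 10.7
112 16 y -57.8 51.0 x -12.1 2.1
120 34 y -62.5 49.6 x -11.7 6.6
128 42 y -59.0 53.1 x -10.7 11.8
136 37 y -61.2 48.7 x -11.1 9.7
144 37 y -56.9 48.5 x -11.0 10.8
152 23 y -51.5 49.0 x -10.0 10.5
top 769
40 17 y -37.9 -9.4 x -36.3 6.1
48 62 y -67.4 -34.9 x -12.6 11.0
56 113 y -70.2 -32.1 x -14.4 13.4
64 42 y -68.9 -19.1 x -21.2 11.5
72 49 y -72.3 69.5 x -19.0 15.7
80 56 y -71.7 70.1 x -19.2 16.3
88 60 y -72.4 71.0 x -18.2 16.2
96 53 y -74.6 74.0 x -18.2 11.0
104 47 y -73.7 74.7 x -14.5 11.0
112 7 y -66.4 75.0 x -13.1 -9.3
128 5 y -53.8 -46.2 x -11.4 -7.4
136 8 y -55.2 -41.7 x -11.7 -7.1
144 5 y -49.2 -41.4 x -11.4 -7.2
```

```bash
cat > plan.py <<'E'
from h import *
O=np.array([.6077,.0119]); YAW=np.radians(15.2)
R=lambda t:np.array([[np.cos(t),-np.sin(t)],[np.sin(t),np.cos(t)]])
def now():
    s=ctrl.observe(); y=s['eef_rot'][:,1]; return np.array(s['tcp_pos']),np.arctan2(y[1],y[0]),s
def w2c(p): return R(-YAW)@(np.asarray(p)[:2]-O)
def corners(G,phi):
    a=np.array([np.cos(phi),np.sin(phi)]);p=np.array([np.sin(phi),-np.cos(phi)])
    k=[G+1e-3*(57*a+s*11*p) for s in(1,-1)]; l=[G+1e-3*(-t*a+s*11*p) for s in(1,-1) for t in(42.5,57)]
    return k,l
def report():
    p,h,s=now(); G=w2c(p);phi=h-YAW;k,l=corners(G,phi)
    print('t',round(s['t'],2),'G',(G*1e3).round(1),'phi',np.degrees(phi).round(2),'tipz',((p[2]-.160)*1e3).round(1),
     'plate',max((tuple((q*1e3).round(1)) for q in k)),'tin',max((tuple((q*1e3).round(1)) for q in l)),
     'F',(R(-YAW)@s['force'][:2]).round(1),s['force'][2].round(1),'w',round(s['width'],2))
def step(frm,to):
    """frm,to: (Gx,Gy chute m, phi) -> tool x,y shift & turn (shift in start axes)"""
    d=np.array(to[:2])-np.array(frm[:2]); ph=frm[2]
    a=np.array([np.cos(ph),np.sin(ph)]); x=np.array([-np.sin(ph),np.cos(ph)])
    return d@x,d@a,-(to[2]-ph)
def G_for_plate(px,py,phi,half=11):
    a=np.array([np.cos(phi),np.sin(phi)]);p=np.array([np.sin(phi),-np.cos(phi)])
    return np.array([px,py])-1e-3*(57*a+half*p)
E
python3 - <<'E'
from plan import *
report()
z=np.load('pics/wrist0.npz');d=z['d']
c,f=K('wrist');T=np.array(c['T_tool_cam']); u,v=np.meshgrid(np.arange(640),np.arange(480))
X=((np.stack([(u-c['cx'])/f*d,(v-c['cy'])/f*d,d],-1)@T[:3,:3].T)+T[:3,3])*1e3
m=(d>0)&(d<.25); print('tipz',np.percentile(X[m][:,2],[99,99.9,100])); q=X[m&(abs(X[...,1])>60)];print('knuckle bottom',np.percentile(q[:,2],[99,99.9,100]))
p,h,s=now(); G=w2c(p); to=np.r_[G_for_plate(-.060,.047,np.radians(18)),np.radians(18)]
print(to,step((G[0],G[1],h-YAW),to))
# shift expressed in final axes
print(step((G[0],G[1],to[2]),to),'dz',p[2]-.333)
E
```

```text
t 0.15 G [-224.1  558.7] phi 48.34 tipz 244.0 plate (np.float64(-178.0), np.float64(594.0)) tin (np.float64(-244.1), np.float64(519.6)) F [-0.1 -1. ] -0.1 w 1.0
tipz [231.91341789 242.82729825 246.43048331]
knuckle bottom [238.91854025 244.9888213  246.43048331]
[-0.11760941  0.03984765  0.31415927] (np.float64(-0.424439865593253), np.float64(-0.3168333598039339), np.float64(0.5295489960461413))
(np.float64(-0.5263529725640662), np.float64(-0.059034952887581565), np.float64(-0.0)) dz 0.07104658917552487
```

```bash
python3 -m handwheel '[[0,0,0,0.13,1],[0,0,0,0.13,1],[0,0,0,0.13,1],[0,0,0,0.14,1],[-0.04,-0.004,0,0,1],[-0.04,-0.005,0,0,1],[-0.04,-0.005,0,0,1],[-0.04,-0.004,0,0,1],[-0.04,-0.005,0,0,1],[-0.04,-0.005,0,0,1],[-0.04,-0.004,0,0,1],[-0.04,-0.005,0,0,1],[-0.04,-0.004,0,0,1],[-0.04,-0.005,0,0,1],[-0.04,-0.004,0,0,1],[-0.04,-0.005,0,0,1],[-0.04,-0.004,0,0,1],[0,0,0,0,1]]' | tail -5; python3 - <<'E'
from plan import *
report(); p,h,s=now(); G=w2c(p); to=np.r_[G_for_plate(-.060,.047,np.radians(18)),np.radians(18)]
print(step((G[0],G[1],h-YAW),to),p[2]-.333)
cap('wrist','w1')
E
```

```text
t: 1.95
tcp_pos: [0.4821, 0.021, 0.4044]
eef_rot: [[-0.543, 0.84, 0.001], [0.84, 0.543, -0.002], [-0.002, -0.0, -1.0]]
force: [0.4, -0.3, -0.7]
width: 1.0
t 1.95 G [-118.8   41.7] phi 17.71 tipz 244.4 plate (np.float64(-61.2), np.float64(48.6)) tin (np.float64(-156.0), np.float64(18.3)) F [ 0.3 -0.4] -0.7 w 1.0
(np.float64(-0.00217366789513753), np.float64(0.0005927662373204463), np.float64(-0.0051102037880974005)) 0.07137367633220104
```

View pics/w1.png

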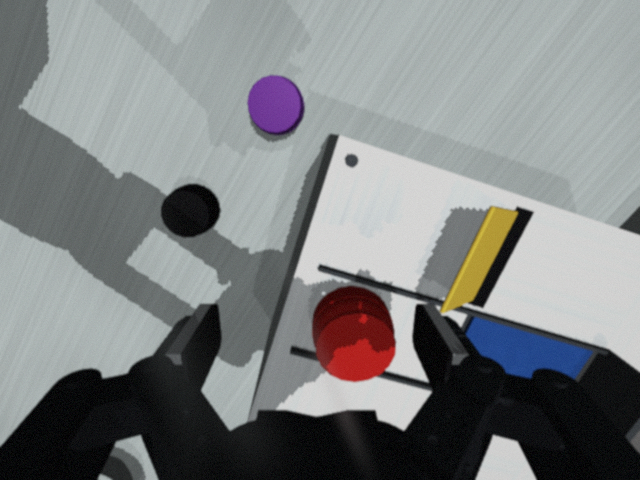

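The wrist view shows the tin at (354,335) between the fingers, the plate's top edge from (490,207) to (442,312), and the fences. I'll cross-check the positions from this view.

```bash
python3 - <<'E'
from plan import *
z=np.load('pics/w1.npz');p=z['p'];d=z['d'];hsv=cv2.cvtColor(p,cv2.COLOR_RGB2HSV)
H,S,V=[hsv[...,i] for i in range(3)]
red=((H<6)|(H>174))&(S>150)&(V>60); v,u=np.nonzero(red); X=dep('wrist',u,v,d,'w1'); k=abs(X[:,2]-.198)<.006
q=X[k][:,:2]; (c,r)=cv2.minEnclosingCircle(q.astype(np.float32)); print('tin',w2c(c)*1e3,r*1e3)
y=(H>20)&(H<32)&(S>120)&(V>60);v,u=np.nonzero(y);X=dep('wrist',u,v,d,'w1');C=np.array([w2c(a) for a in X])*1e3
k=(X[:,2]>.185);print('yel x',np.percentile(C[:,0],[1,99]),'y',np.percentile(C[:,1],[1,99]),'z',np.percentile(X[:,2],[1,50,99]))
for n,a in dict(fL0=(320,267),fR0=(292,350),screw=(351,160)).items(): print(n,w2c(plane('wrist',*a,.163,'w1'))*1e3)
print(w2c(plane('wrist',490,207,.197,'w1'))*1e3,w2c(plane('wrist',442,312,.197,'w1'))*1e3)
E
```

```text
tin [-81.30973487   4.56850538] 25.31495876610279
yel x [-42.44569561  -2.12526871] y [ 44.41411013 110.28918707] z [0.15994278 0.18517929 0.19850857]
fL0 [-113.89417557   35.63293074]
fR0 [-113.27365853  -33.73471058]
screw [-117.53153119  108.74310659]
[-42.34929853 109.71707504] [-40.46254896  43.49177932]
```

Both views agree within about 2 mm. I'll descend so the tips are 13 mm above the deck, behind both the plate and the tin.

```bash
python3 -m handwheel '[[-0.002,0.001,0.02,-0.005,1],[0,0,0.02,0,1],[0,0,0.02,0,1],[0,0,0.011,0,1],[0,0,0,0,1],[0,0,0,0,1]]' | grep force; python3 - <<'E'
from plan import *
report(); cap('side','s2'); cap('wrist','w2')
p=cv2.imread('pics/s2.png')[150:320,270:470]; cv2.imwrite('pics/s2c.png',cv2.resize(p,None,fx=3.4,fy=3.4,interpolation=cv2.INTER_CUBIC))
E
```

```text
force: [0.1, 0.3, 0.6]
t 2.6 G [-117.9   44.8] phi 18.3 tipz 174.2 plate (np.float64(-60.3), np.float64(52.3)) tin (np.float64(-154.8), np.float64(21.0)) F [0.2 0.3] 0.6 w 1.0
```

View pics/s2c.png

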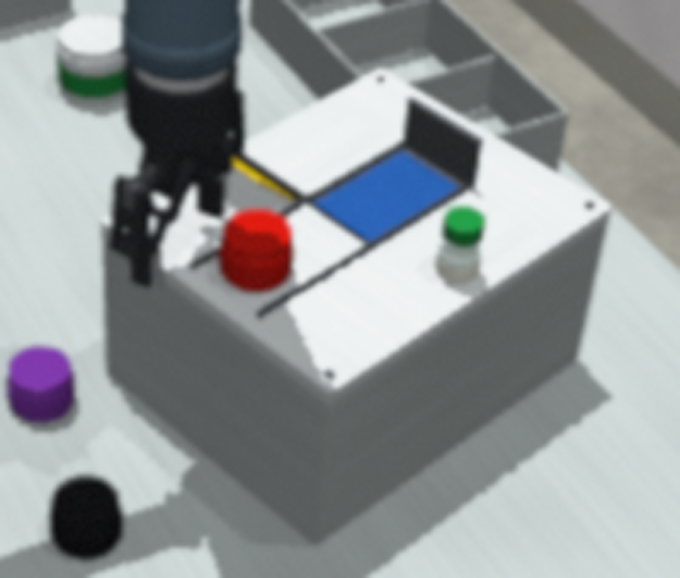

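View pics/w2.png

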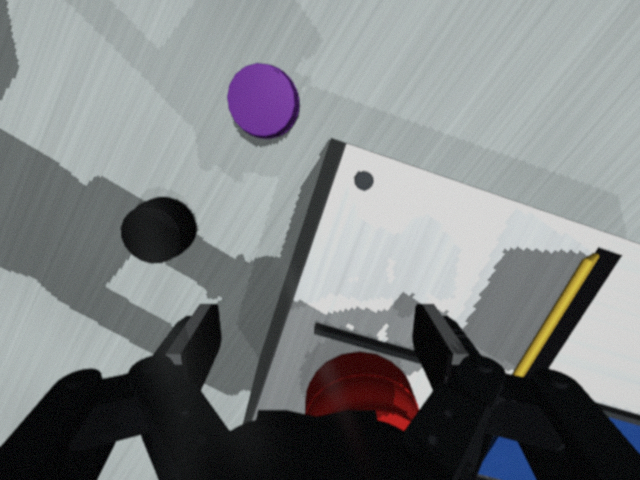

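The side and wrist views agree: the tin is untouched, the tin finger is behind it to the left, and the plate finger is just behind the yellow plate. I'll correct 5 mm sideways and approach.

```bash
python3 -m handwheel '[[-0.0045,0.0055,0.001,0,1],[-0.0045,0.0055,0,0,1],[0,0,0,0,1],[0,0,0,0,1],[0,0,0,0,1]]' | grep force; python3 - <<'E'
from plan import *
report()
E
```

```text
force: [-0.5, -0.1, -0.6]
t 3.2 G [-104.9   39.3] phi 18.26 tipz 172.6 plate (np.float64(-47.3), np.float64(46.7)) tin (np.float64(-141.8), np.float64(15.5)) F [-0.5  0. ] -0.6 w 1.0
```

```bash
python3 -m handwheel '[[-0.0016,0.0048,0,0,1],[-0.0016,0.0047,0,0,1],[-0.0016,0.0048,0,0,1],[-0.0016,0.0047,0,0,1],[-0.0016,0.0048,0,0,1],[-0.0016,0.0047,0,0,1],[0,0,0,0,1],[0,0,0,0,1]]' | grep force; python3 - <<'E'
from plan import *
report(); cap('side','s3'); cap('wrist','w3')
p=cv2.imread('pics/s3.png')[150:320,270:470]; cv2.imwrite('pics/s3c.png',cv2.resize(p,None,fx=3.4,fy=3.4,interpolation=cv2.INTER_CUBIC))
E
```

```text
force: [-5.0, 0.0, 7.1]
t 4.0 G [-74.1  39.2] phi 18.28 tipz 173.8 plate (np.float64(-16.5), np.float64(46.6)) tin (np.float64(-111.0), np.float64(15.4)) F [-4.8  1.3] 7.1 w 1.0
```

View pics/s3c.png

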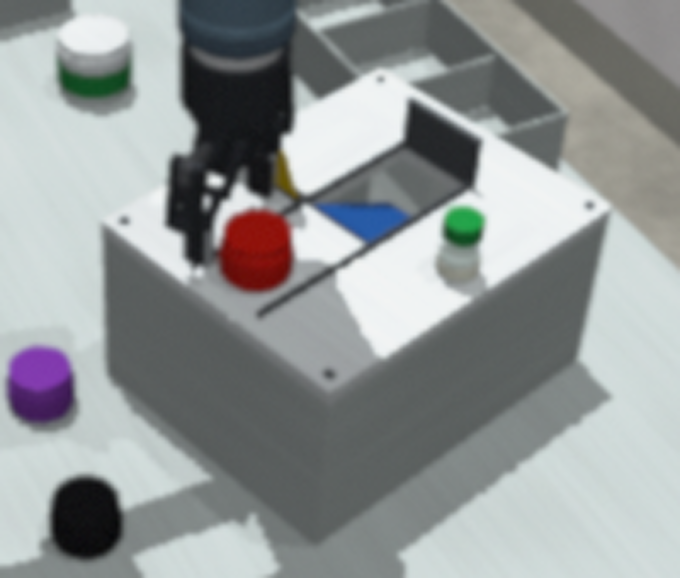

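View pics/w3.png

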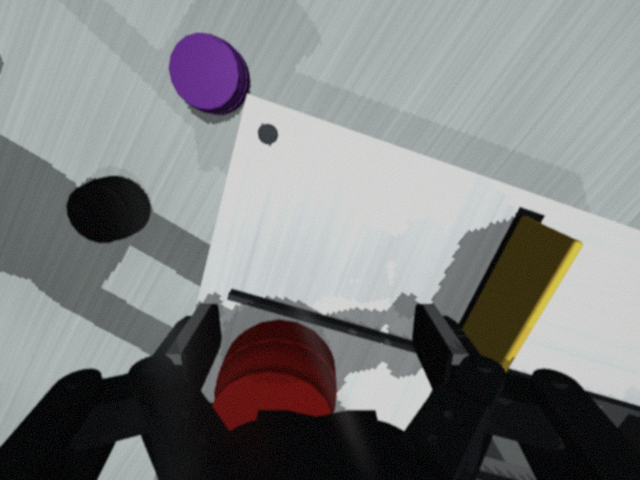

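The flap is already well down, with its leaf seen inside at side crop (365,220), and the tin is still at (257,250). The plate already leans forward because the finger's knuckle leads the tip. I'll measure the flap angle and the tin.

```bash
cat >> plan.py <<'E'
def look(tag):
    z=np.load(f'pics/{tag}.npz');p=z['p'];d=z['d'];hsv=cv2.cvtColor(p,cv2.COLOR_RGB2HSV);H,S,V=[hsv[...,i] for i in range(3)]
    red=((H<6)|(H>174))&(S>150)&(V>40); v,u=np.nonzero(red)
    if len(v)>50:
        X=dep('wrist',u,v,d,tag);k=abs(X[:,2]-.198)<.005;C=np.array([w2c(a) for a in X[k]])*1e3
        if len(C): print('tin top pts',len(C),'x',np.percentile(C[:,0],[1,99]).round(1),'y',np.percentile(C[:,1],[1,99]).round(1))
    y=(H>18)&(H<34)&(S>120)&(V>30);v,u=np.nonzero(y);X=dep('wrist',u,v,d,tag);C=np.array([w2c(a) for a in X])*1e3;h=X[:,2]*1e3-155
    k=(C[:,1]>40)&(C[:,1]<112)&(h>8)&(h<62)&(abs(C[:,0])<50)
    if k.sum()>30:
        A=np.polyfit(h[k],C[k,0],1); print('plate n',k.sum(),'h',np.percentile(h[k],[1,99]).round(1),'theta',np.pi/4+np.arctan(A[0]),'x0',A[1])
E
python3 - <<'E'
from plan import *
look('w1'); look('w3')
E
```

```text
tin top pts 4285 x [-104.4  -58.7] y [-18.   28.2]
plate n 2720 h [ 8.4 43.4] theta -0.016892613258145284 x0 3.3653388410261416
tin top pts 4473 x [-104.3  -62.3] y [-1.4 28.7]
plate n 8617 h [ 8.9 57.6] theta 0.4840376759587036 x0 -1.1312030455765199
```

The angle is 0.48 rad and the tin is untouched, but the 7 N upward force shows the plate's top edge rubbing under the knuckle. I'll raise 4 mm before continuing.

```bash
python3 -m handwheel '[[0,0,-0.004,0,1],[0,0,0,0,1],[0,0,0,0,1]]' | grep force; python3 - <<'E'
from plan import *
report()
E
```

```text
force: [-1.9, -1.2, 2.3]
t 4.4 G [-74.7  39.1] phi 18.26 tipz 176.6 plate (np.float64(-17.1), np.float64(46.5)) tin (np.float64(-111.6), np.float64(15.4)) F [-2.1 -0.7] 2.3 w 1.0
```

```bash
python3 -m handwheel '[[-0.0016,0.0048,-0.001,0,1],[-0.0016,0.0047,0,0,1],[-0.0016,0.0048,0,0,1],[0,0,0,0,1],[0,0,0,0,1]]' | grep force; python3 - <<'E'
from plan import *
report(); cap('wrist','w4');look('w4')
E
```

```text
force: [-3.2, -0.6, 2.1]
t 4.9 G [-59.4  38.9] phi 18.27 tipz 177.6 plate (np.float64(-1.8), np.float64(46.3)) tin (np.float64(-96.3), np.float64(15.2)) F [-3.3  0.3] 2.1 w 1.0
tin top pts 4720 x [-95.1 -52.3] y [-5.9 25.5]
plate n 12061 h [ 9.  60.2] theta 0.7409714123916182 x0 -0.830834492224061
```

```bash
python3 -m handwheel '[[-0.0012,0.0038,0,0,1],[-0.0012,0.0038,0,0,1],[-0.0012,0.0038,0,0,1],[0,0,0,0,1],[0,0,0,0,1]]' | grep force; python3 - <<'E'
from plan import *
report(); cap('wrist','w5');look('w5'); cap('side','s5')
p=cv2.imread('pics/s5.png')[150:320,270:470]; cv2.imwrite('pics/s5c.png',cv2.resize(p,None,fx=3.4,fy=3.4,interpolation=cv2.INTER_CUBIC))
E
```

```text
force: [-4.2, -1.4, -1.0]
t 5.45 G [-47.8  39.1] phi 18.27 tipz 177.3 plate (np.float64(9.8), np.float64(46.5)) tin (np.float64(-84.7), np.float64(15.4)) F [-4.4 -0.2] -1.0 w 1.0
tin top pts 3797 x [-84.5 -46.2] y [-5.5 22.1]
plate n 15713 h [ 8.9 58.7] theta 1.0124449744855706 x0 -0.683986647736219
```

View pics/s5c.png

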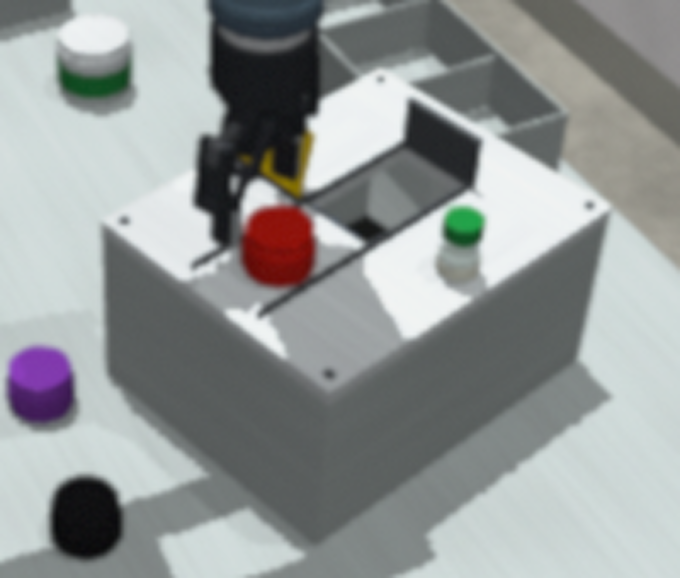

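View pics/w5.png

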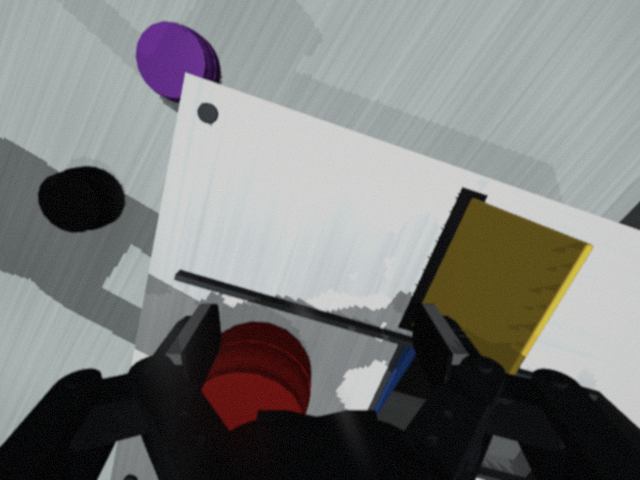

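The flap is at 1.0 rad (58°), with the hole clear at side crop (365,215). The tin is at chute x of about -60, well before the edge. I'll open a little more.

```bash
python3 -m handwheel '[[-0.0006,0.0019,0.001,0,1],[-0.0006,0.0019,0.001,0,1],[0,0,0.001,0,1],[0,0,0,0,1],[0,0,0,0,1]]' | grep force; python3 - <<'E'
from plan import *
report(); cap('wrist','w6');look('w6')
p,h,s=now();G=w2c(p);phi=h-YAW
# plan: plate lead at x=px, tin lead y const ~; phi schedule
cur=(G[0],G[1],phi)
k,l=corners(G,phi); px=max(q[0] for q in k)
for deg in range(26,92,8):
    ph=np.radians(min(deg,90)); a=np.array([np.cos(ph),np.sin(ph)]);pp=np.array([np.sin(ph),-np.cos(ph)])
    py=(.0125-.004*(deg-18)/72)+.0995*np.sin(ph)
    Gn=G_for_plate(px,py,ph); to=(Gn[0],Gn[1],ph)
    print(deg,np.round(step(cur,to),4),'plate y',round(py*1e3,1),'tinlead',np.round(((Gn+1e-3*(-42.5*a+11*pp))*1e3),1)); cur=to
E
```

```text
force: [-4.0, -1.6, 5.5]
t 6.05 G [-43.4  39.2] phi 18.27 tipz 175.3 plate (np.float64(14.1), np.float64(46.6)) tin (np.float64(-80.3), np.float64(15.4)) F [-4.3 -0.5] 5.5 w 1.0
tin top pts 3053 x [-79.8 -46.1] y [-3.5 20.5]
plate n 17735 h [ 8.8 56. ] theta 1.1657795344173194 x0 -0.6343626651493344
26 [ 0.0008  0.0019 -0.135 ] plate y 55.7 tinlead [-75.3  12.1]
34 [ 0.0024  0.0041 -0.1396] plate y 67.3 tinlead [-68.4  11.6]
42 [ 0.0007  0.0049 -0.1396] plate y 77.7 tinlead [-59.8  11.2]
50 [-0.0012  0.0052 -0.1396] plate y 86.9 tinlead [-49.8  10.7]
58 [-0.0031  0.0049 -0.1396] plate y 94.7 tinlead [-38.6  10.3]
66 [-0.0048  0.0042 -0.1396] plate y 100.7 tinlead [-26.4   9.8]
74 [-0.0063  0.003  -0.1396] plate y 105.0 tinlead [-13.3   9.4]
82 [-0.0074  0.0014 -0.1396] plate y 107.5 tinlead [0.3 8.9]
90 [-0.008  -0.0005 -0.1396] plate y 108.0 tinlead [14.1  8.5]
```

The flap is at 1.17 rad (67°) and holding. Now I'll swing the tool about the plate finger so the other finger pushes the tin on, slowly, pausing to check before the edge.

```bash
cat > sched.py <<'E'
from plan import *
import sys
def sched(ph1,n,ty1,px=None,dpx=0):
    p,h,s=now();G=w2c(p);phi=h-YAW;cur=(G[0],G[1],phi);k,l=corners(G,phi)
    px=max(q[0] for q in k) if px is None else px; ty0=max(tuple(q) for q in l)[1]
    for i in range(1,n+1):
        ph=phi+(np.radians(ph1)-phi)*i/n; ty=ty0+(ty1-ty0)*i/n; py=ty+.0995*np.sin(ph)
        Gn=G_for_plate(px+dpx*i/n,py,ph); to=(Gn[0],Gn[1],ph)
        tl=Gn+1e-3*(-42.5*np.array([np.cos(ph),np.sin(ph)])+11*np.array([np.sin(ph),-np.cos(ph)]))
        print(np.degrees(ph).round(1),np.round(step(cur,to),4),'plate y',round(py*1e3,1),'tin',(tl*1e3).round(1)); cur=to
E
python3 -c "
from sched import *
sched(54,9,.008)"
```

```text
22.2 [ 0.0014  0.0011 -0.0693] plate y 52.3 tin [-78.   14.6]
26.2 [ 0.0011  0.0014 -0.0693] plate y 57.7 tin [-75.2  13.8]
30.2 [ 0.0007  0.0017 -0.0693] plate y 63.0 tin [-71.9  13. ]
34.1 [ 0.0004  0.0019 -0.0693] plate y 68.0 tin [-68.2  12.1]
38.1 [-0.      0.002  -0.0693] plate y 72.7 tin [-64.2  11.3]
42.1 [-0.0005  0.0021 -0.0693] plate y 77.2 tin [-59.7  10.5]
46.1 [-0.0009  0.0021 -0.0693] plate y 81.3 tin [-54.9   9.7]
50.0 [-0.0013  0.0021 -0.0693] plate y 85.1 tin [-49.8   8.8]
54.0 [-0.0018  0.002  -0.0693] plate y 88.5 tin [-44.4   8. ]
```

```bash
python3 -m handwheel '[[0.0014,0.0011,0,-0.07,1],[0.0011,0.0014,0,-0.07,1],[0.0007,0.0017,0,-0.07,1],[0.0004,0.0019,0,-0.07,1],[0,0.002,0,-0.07,1],[-0.0005,0.0021,0,-0.07,1],[-0.0009,0.0021,0,-0.07,1],[-0.0013,0.0021,0,-0.07,1],[-0.0018,0.002,0,-0.07,1],[0,0,0,0,1],[0,0,0,0,1]]' | grep force; python3 - <<'E'
from plan import *
report(); cap('wrist','w7');look('w7'); cap('side','s7')
p=cv2.imread('pics/s7.png')[150:320,270:470]; cv2.imwrite('pics/s7c.png',cv2.resize(p,None,fx=3.4,fy=3.4,interpolation=cv2.INTER_CUBIC))
E
python3 -c "
from sched import *
sched(88,9,.003)"
```

```text
force: [-24.7, 34.8, 14.8]
t 7.2 G [-32.3  58.2] phi 54.39 tipz 173.1 plate (np.float64(9.8), np.float64(98.1)) tin (np.float64(-48.1), np.float64(17.2)) F [-14.7  40. ] 14.8 w 1.0
tin top pts 1053 x [-48.6 -29.5] y [-31.   17.9]
plate n 5941 h [ 8.3 46.9] theta 0.9366249388555788 x0 -0.6241917992552569
58.1 [-0.0026  0.001  -0.0652] plate y 100.2 tin [-42.7  15.7]
61.9 [-0.0029  0.0008 -0.0652] plate y 101.8 tin [-37.1  14.1]
65.6 [-0.0031  0.0005 -0.0652] plate y 103.1 tin [-31.3  12.5]
69.3 [-0.0034  0.0002 -0.0652] plate y 104.0 tin [-25.3  10.9]
73.1 [-0.0036 -0.0001 -0.0652] plate y 104.5 tin [-19.1   9.3]
76.8 [-0.0037 -0.0005 -0.0652] plate y 104.6 tin [-12.9   7.8]
80.5 [-0.0038 -0.0009 -0.0652] plate y 104.3 tin [-6.5  6.2]
84.3 [-0.0039 -0.0013 -0.0652] plate y 103.6 tin [-0.1  4.6]
88.0 [-0.0039 -0.0017 -0.0652] plate y 102.4 tin [6.4 3. ]
```

View pics/s7c.png

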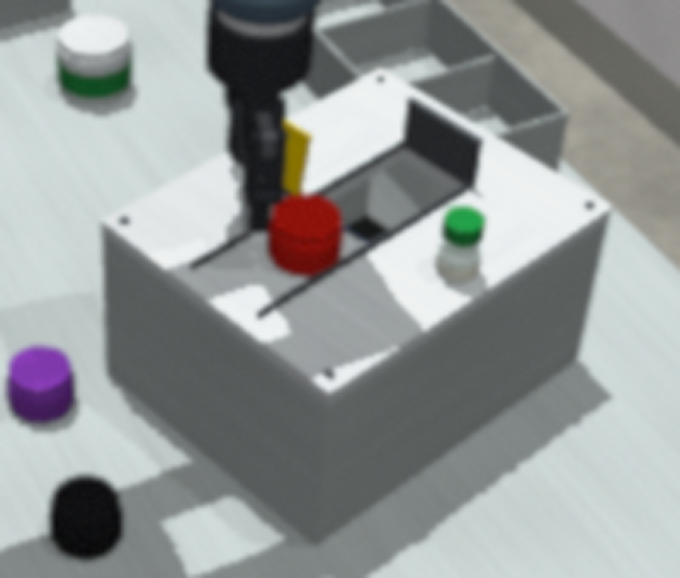

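View pics/w7.png

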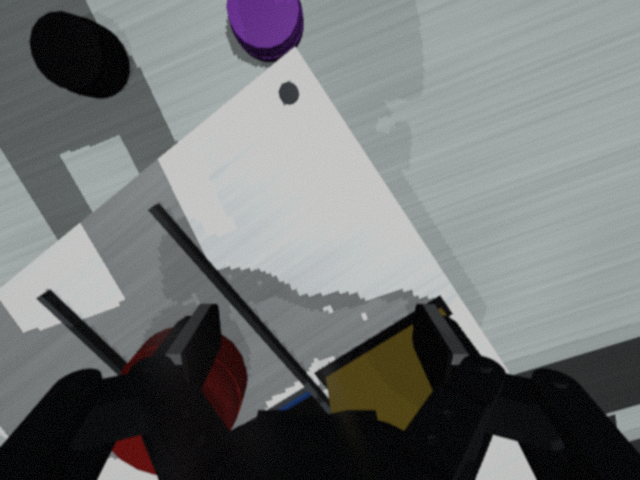

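The tool reads 40 N sideways: the finger is wedging the tin against the right fence, touching it too far to its left. I'll relieve that right away.

```bash
python3 -m handwheel '[[0.003,0.004,0,0,1],[0.003,0.004,0,0,1],[0,0,0,0,1],[0,0,0,0,1]]' | grep force; python3 - <<'E'
from plan import *
report(); cap('wrist','w8');look('w8')
p,d=cap('side','s8')
hsv=cv2.cvtColor(p,cv2.COLOR_RGB2HSV);m=((hsv[...,0]<6)|(hsv[...,0]>174))&(hsv[...,1]>150)&(hsv[...,2]>40)
v,u=np.nonzero(m);k=(u>270)&(u<470)&(v>150)&(v<320);X=dep('side',u[k],v[k],d);t=abs(X[:,2]-.198)<.005
C=np.array([w2c(a) for a in X[t]]);print('side tin top',len(C),(np.percentile(C,[2,98],axis=0)*1e3).round(1),C.mean(0)*1e3)
E
```

```text
force: [-12.2, 9.6, 4.1]
t 7.7 G [-31.   62.1] phi 54.42 tipz 173.3 plate (np.float64(11.2), np.float64(102.1)) tin (np.float64(-46.7), np.float64(21.2)) F [-9.2 12.4] 4.1 w 1.0
tin top pts 902 x [-46.  -27.2] y [-30.4  17. ]
plate n 6366 h [ 8.4 45.4] theta 1.0181937544679063 x0 -0.5743967784382421
side tin top 200 [[-66.9 -30.8]
 [-21.   12.9]] [-44.8092056 -11.7010899]
```

```bash
python3 - <<'E'
from plan import *
for t in ['side0','s2','s3','s8']:
    p=np.load(f'pics/{t}.npz')['p'];hsv=cv2.cvtColor(p,cv2.COLOR_RGB2HSV);m=(((hsv[...,0]<6)|(hsv[...,0]>174))&(hsv[...,1]>150)&(hsv[...,2]>40)).astype(np.uint8)
    m[:150]=0;m[320:]=0;m[:,:270]=0
    v,u=np.nonzero(m); b=[u.min(),u.max()+1,v.min(),v.max()+1]
    # bottom point & right edge: use width known
    w=21
    uc=b[1]-10.5; vc=b[3]-11.3
    print(t,b,'chute',w2c(plane('side',(b[1]-10.3),b[3]-11.5,.179))*1e3)
E
python3 -c "
from sched import *
p,h,s=now();G=w2c(p);print(G,h-YAW)"
```

```text
side0 [np.int64(335), np.int64(355), np.int64(212), np.int64(235)] chute [-79.4641667    4.85298312]
s2 [np.int64(335), np.int64(355), np.int64(212), np.int64(235)] chute [-79.4641667    4.85298312]
s3 [np.int64(335), np.int64(355), np.int64(212), np.int64(235)] chute [-79.4641667    4.85298312]
s8 [np.int64(349), np.int64(371), np.int64(207), np.int64(231)] chute [-39.31413403  -9.80379239]
[-0.03097586  0.06212105] 0.9495456641345437
```

Side view: the tin is at about chute (-42,-6), against the right fence and 42 mm before the edge, and the flap is still held at about 1.02 rad. I'll swing back along the plate and re-enter squarely behind the tin.

```bash
python3 -c "
from sched import *
sched(29,6,.024,dpx=.003)"
```

```text
50.2 [ 0.0014 -0.002   0.0739] plate y 98.0 tin [-52.1  21.6]
45.9 [ 0.001  -0.0021  0.0739] plate y 93.6 tin [-57.1  22.1]
41.7 [ 0.0005 -0.0022  0.0739] plate y 88.8 tin [-61.6  22.6]
37.5 [-0.     -0.0021  0.0739] plate y 83.6 tin [-65.8  23.1]
33.2 [-0.0005 -0.002   0.0739] plate y 78.1 tin [-69.6  23.5]
29.0 [-0.001  -0.0018  0.0739] plate y 72.2 tin [-72.9  24. ]
```

```bash
python3 -m handwheel '[[0.0014,-0.002,0,0.074,1],[0.001,-0.0021,0,0.074,1],[0.0005,-0.0022,0,0.074,1],[0,-0.0021,0,0.074,1],[-0.0005,-0.002,0,0.074,1],[-0.001,-0.0018,0,0.074,1],[0,0,0,0,1],[0,0,0,0,1]]' | grep force; python3 - <<'E'
from plan import *
report(); cap('wrist','w9');look('w9')
E
```

```text
force: [-5.3, -0.2, 2.0]
t 8.6 G [-39.7  51.7] phi 28.95 tipz 174.1 plate (np.float64(15.5), np.float64(69.6)) tin (np.float64(-71.6), np.float64(21.5)) F [-5.2  1.2] 2.0 w 1.0
tin top pts 860 x [-63.1 -46.7] y [ 5.8 19.6]
plate n 11604 h [ 8.4 55.4] theta 1.1775526795226554 x0 -0.41239906013788097
```

View pics/w9.png

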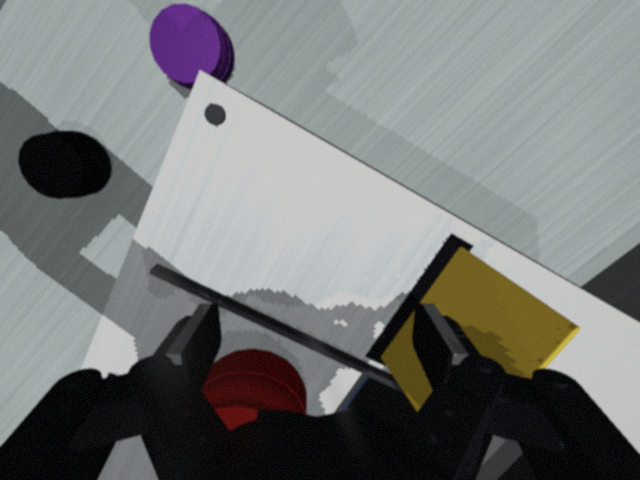

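```bash
python3 - <<'E'
from plan import *
from scipy.optimize import least_squares
z=np.load('pics/w9.npz');p=z['p'];d=z['d'];hsv=cv2.cvtColor(p,cv2.COLOR_RGB2HSV);H,S,V=[hsv[...,i] for i in range(3)]
m=((H<6)|(H>174))&(S>150)&(V>40);v,u=np.nonzero(m);X=dep('wrist',u,v,d,'w9');C=np.array([w2c(a) for a in X])*1e3
# lateral side points lie on the cylinder r=27
k=(X[:,2]<.190)&(X[:,2]>.163); r=least_squares(lambda q:np.hypot(C[k,0]-q[0],C[k,1]-q[1])-27,[-42,-6],loss='soft_l1'); print(k.sum(),r.x,np.std(r.fun))
E
python3 -c "
from sched import *
p,h,s=now();G=w2c(p);print(step((G[0],G[1],h-YAW),(G[0]+.0,G[1]-.021,h-YAW)),step((G[0],G[1],h-YAW),(G[0]-.003,G[1],h-YAW)))"
```

```text
3977 [-44.680641   -5.7672112] 1.0943725286784576
(np.float64(-0.01837539763559777), np.float64(-0.010165862567124737), np.float64(-0.0)) (np.float64(0.001452266081017821), np.float64(-0.002625056805085398), np.float64(-0.0))
```

The cylinder fit puts the tin at (-44.7,-5.8). I'll back off about 3 mm, then slide along the plate to get in behind it.

```bash
python3 -c "
from sched import *
sched(26.5,1,.0215,dpx=-.0015)
sched(26.5,4,.003,dpx=-.0015)"
```

```text
26.5 [-0.0002 -0.0026  0.0428] plate y 65.9 tin [-75.1  21.5]
28.3 [-0.0041 -0.0029  0.0107] plate y 64.1 tin [-72.5  16.9]
27.7 [-0.0041 -0.0029  0.0107] plate y 58.5 tin [-73.3  12.3]
27.1 [-0.0041 -0.0028  0.0107] plate y 53.0 tin [-74.2   7.6]
26.5 [-0.0042 -0.0028  0.0107] plate y 47.4 tin [-75.1   3. ]
```

```bash
python3 -m handwheel '[[-0.0002,-0.0026,0,0.043,1],[0,0,0,0,1],[-0.0041,-0.0021,0,0,1],[-0.0041,-0.0021,0,0,1],[-0.0041,-0.0021,0,0,1],[-0.0041,-0.0021,0,0,1],[0,0,0,0,1],[0,0,0,0,1]]' | grep force; python3 - <<'E'
from plan import *
report(); cap('wrist','w10');look('w10'); cap('side','s10')
p=cv2.imread('pics/s10.png')[150:320,270:470]; cv2.imwrite('pics/s10c.png',cv2.resize(p,None,fx=3.4,fy=3.4,interpolation=cv2.INTER_CUBIC))
E
python3 -c "
from sched import *
sched(58,8,-.003)"
```

```text
force: [-5.3, 0.3, 2.3]
t 9.45 G [-42.   31.7] phi 26.47 tipz 174.2 plate (np.float64(13.9), np.float64(47.2)) tin (np.float64(-75.1), np.float64(2.9)) F [-5.   1.7] 2.3 w 1.0
tin top pts 4263 x [-68.5 -28.3] y [-11.7  19.4]
plate n 18491 h [ 8.7 56.5] theta 1.1392571174945232 x0 -0.5376432938934484
30.4 [ 0.0008  0.0017 -0.0688] plate y 52.6 tin [-71.9   2.2]
34.4 [ 0.0004  0.0019 -0.0688] plate y 57.6 tin [-68.2   1.4]
38.3 [-0.      0.0021 -0.0688] plate y 62.4 tin [-64.2   0.7]
42.2 [-0.0004  0.0022 -0.0688] plate y 66.8 tin [-59.7  -0. ]
46.2 [-0.0009  0.0022 -0.0688] plate y 71.0 tin [-55.   -0.8]
50.1 [-0.0013  0.0021 -0.0688] plate y 74.8 tin [-49.9  -1.5]
54.1 [-0.0017  0.002  -0.0688] plate y 78.3 tin [-44.5  -2.3]
58.0 [-0.0021  0.0019 -0.0688] plate y 81.4 tin [-38.8  -3. ]
```

View pics/s10c.png

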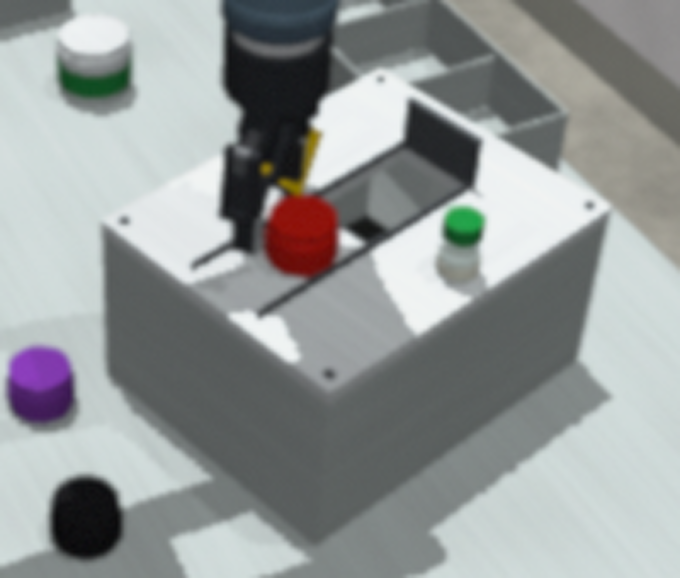

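The finger is now behind the tin at side crop (245,235), with the tin at (302,237), and the flap is held at 1.14 rad. Now I'll push.

```bash
python3 -m handwheel '[[0.0008,0.0017,0,-0.069,1],[0.0004,0.0019,0,-0.069,1],[0,0.0021,0,-0.069,1],[-0.0004,0.0022,0,-0.069,1],[-0.0009,0.0022,0,-0.069,1],[0,0,0,0,1]]' | grep force; python3 - <<'E'
from plan import *
report(); cap('wrist','w11');look('w11')
E
python3 -c "
from sched import *
sched(85,10,-.004)"
```

```text
force: [-5.0, -4.2, 1.7]
t 10.15 G [-33.5  36.6] phi 46.33 tipz 174.1 plate (np.float64(13.8), np.float64(70.2)) tin (np.float64(-54.9), np.float64(-1.8)) F [-5.9 -2.8] 1.7 w 1.0
tin top pts 3861 x [-52.6 -18.6] y [-10.8  19.6]
plate n 11921 h [ 8.5 56.7] theta 1.1061064980153756 x0 -0.26302194601490375
50.1 [-0.0009  0.0025 -0.0676] plate y 74.4 tin [-50.   -1.9]
54.0 [-0.0014  0.0024 -0.0676] plate y 78.4 tin [-44.7  -2.1]
57.9 [-0.0018  0.0022 -0.0676] plate y 81.9 tin [-39.2  -2.4]
61.8 [-0.0022  0.0021 -0.0676] plate y 85.0 tin [-33.3  -2.6]
65.6 [-0.0026  0.0018 -0.0676] plate y 87.8 tin [-27.3  -2.8]
69.5 [-0.0029  0.0015 -0.0676] plate y 90.1 tin [-21.1  -3.1]
73.4 [-0.0032  0.0012 -0.0676] plate y 92.0 tin [-14.7  -3.3]
77.3 [-0.0035  0.0008 -0.0676] plate y 93.5 tin [-8.2 -3.5]
81.1 [-0.0036  0.0004 -0.0676] plate y 94.5 tin [-1.6 -3.8]
85.0 [-0.0038 -0.     -0.0676] plate y 95.1 tin [ 5.1 -4. ]
```

```bash
python3 -m handwheel '[[-0.0009,0.0025,0,-0.068,1],[-0.0014,0.0024,0,-0.068,1],[-0.0018,0.0022,0,-0.068,1],[-0.0022,0.0021,0,-0.068,1],[0,0,0,0,1],[0,0,0,0,1]]' | grep force; python3 - <<'E'
from plan import *
report(); cap('wrist','w12');look('w12'); cap('side','s12')
p=cv2.imread('pics/s12.png')[150:320,270:470]; cv2.imwrite('pics/s12c.png',cv2.resize(p,None,fx=3.4,fy=3.4,interpolation=cv2.INTER_CUBIC))
E
python3 -c "
from sched import *
sched(88,7,-.004)"
```

```text
force: [-6.3, -5.5, 0.9]
t 10.8 G [-23.1  40. ] phi 61.83 tipz 173.8 plate (np.float64(13.5), np.float64(85.1)) tin (np.float64(-33.5), np.float64(-2.7)) F [-7.5 -3.7] 0.9 w 1.0
tin top pts 2794 x [-31.4  -7.5] y [-6.4 19.7]
plate n 9038 h [ 8.4 47.2] theta 1.097707270968356 x0 1.146647356789834
65.6 [-0.0025  0.0018 -0.0653] plate y 87.8 tin [-27.7  -2.8]
69.3 [-0.0028  0.0015 -0.0653] plate y 90.1 tin [-21.7  -3. ]
73.0 [-0.0031  0.0012 -0.0653] plate y 92.0 tin [-15.6  -3.2]
76.8 [-0.0033  0.0008 -0.0653] plate y 93.5 tin [-9.3 -3.4]
80.5 [-0.0035  0.0005 -0.0653] plate y 94.5 tin [-2.9 -3.6]
84.3 [-0.0036  0.0001 -0.0653] plate y 95.2 tin [ 3.5 -3.8]
88.0 [-0.0037 -0.0004 -0.0653] plate y 95.4 tin [10. -4.]
```

View pics/s12c.png

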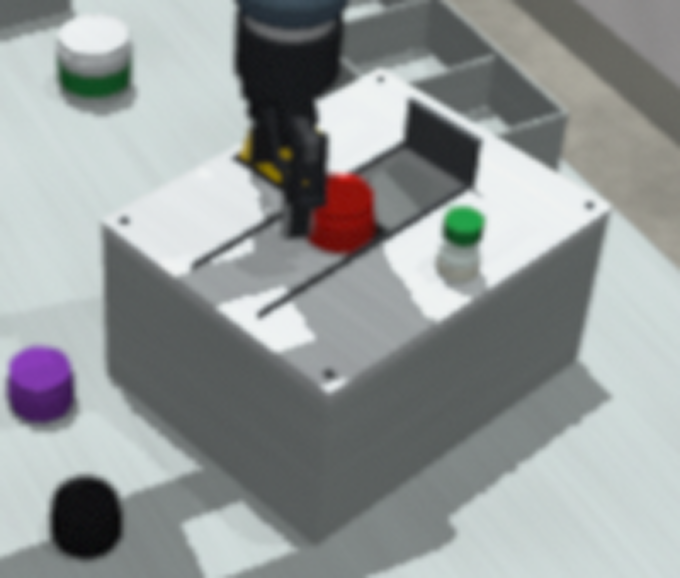

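The tin, at side crop (342,213), is right at the edge and the flap is open at 1.1 rad. I'll push it over.

```bash
python3 -m handwheel '[[-0.0028,0.0018,0,-0.065,1],[-0.0031,0.0015,0,-0.065,1],[-0.0034,0.0012,0,-0.065,1],[-0.0035,0.0008,0,-0.065,1],[-0.0035,0.0005,0,-0.065,1],[0,0,0,0,1],[0,0,0,0,1],[0,0,0,0,1]]' | grep force; python3 - <<'E'
from plan import *
report(); cap('wrist','w13');look('w13'); cap('side','s13')
p=cv2.imread('pics/s13.png')[150:320,270:470]; cv2.imwrite('pics/s13c.png',cv2.resize(p,None,fx=3.4,fy=3.4,interpolation=cv2.INTER_CUBIC))
E
```

```text
force: [-6.1, -5.4, 1.9]
t 11.7 G [-5.7 39.6] phi 80.45 tipz 173.8 plate (np.float64(14.6), np.float64(94.0)) tin (np.float64(-1.9), np.float64(-4.1)) F [-7.3 -3.6] 1.9 w 1.0
plate n 9332 h [ 8.4 46.6] theta 1.2724043405219996 x0 0.3220523066090535
```

View pics/s13c.png

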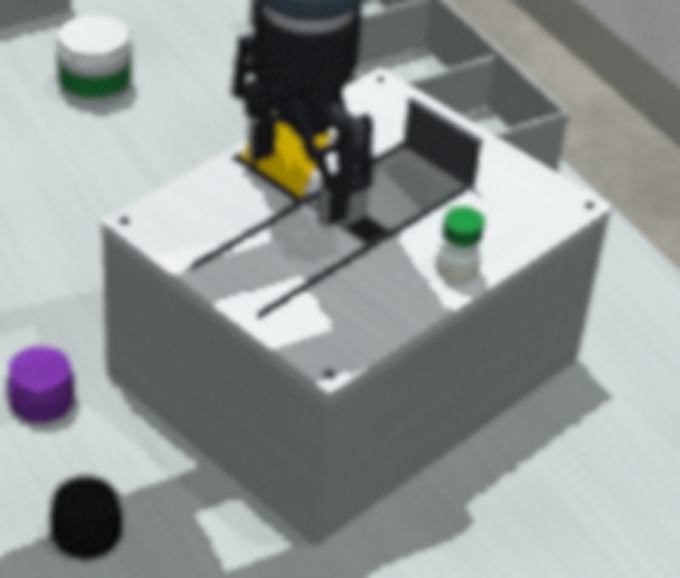

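View pics/w13.png

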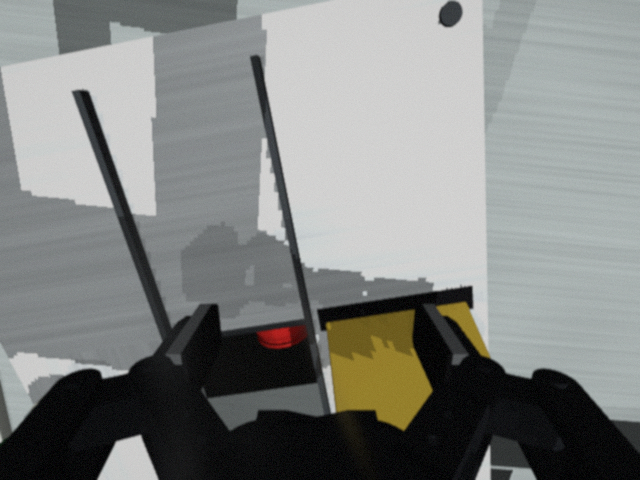

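The tin has gone through; a bit of red is visible inside the hole at wrist (282,335). I'll check its height to make sure it isn't wedged on the leaf.

```bash
python3 - <<'E'
from plan import *
z=np.load('pics/w13.npz');p=z['p'];d=z['d'];hsv=cv2.cvtColor(p,cv2.COLOR_RGB2HSV);H,S,V=[hsv[...,i] for i in range(3)]
m=((H<6)|(H>174))&(S>150)&(V>40);v,u=np.nonzero(m);X=dep('wrist',u,v,d,'w13');C=np.array([w2c(a) for a in X])*1e3
print(len(v),np.percentile(C,[2,50,98],axis=0).round(1),(np.percentile(X[:,2],[2,50,98])*1e3).round(1))
E
```

```text
868 [[ 62.1 -31.7]
 [ 75.   -3.5]
 [117.6  15.6]] [ 7.2 57.1 62.3]
```

The tin lies on its side on the inner floor: the red spans heights 7 to 62 mm at about x 62 to 117, beyond the leaf's sweep. I'll back off slowly so the flap closes under control.

```bash
python3 -m handwheel '[[0,0,-0.005,0,1],[0.006,-0.001,0,0,1],[0.006,-0.001,0,0,1],[0.006,-0.001,0,0,1],[0.006,-0.001,0,0,1],[0.006,-0.001,0,0,1],[0.006,-0.001,0,0,1],[0.006,-0.001,0,0,1],[0.006,-0.001,0,0,1],[0.006,-0.001,0,0,1],[0.008,-0.001,0,0,1],[0.008,-0.001,0,0,1],[0.008,-0.001,0,0,1],[0,0,0,0,1],[0,0,0,0,1]]' | grep force; python3 - <<'E'
from plan import *
report(); cap('wrist','w14');look('w14')
E
```

```text
force: [-0.2, 0.6, 0.3]
t 13.3 G [-83.7  41.3] phi 80.41 tipz 180.0 plate (np.float64(-63.4), np.float64(95.6)) tin (np.float64(-79.9), np.float64(-2.5)) F [-0.   0.6] 0.3 w 1.0
plate n 284 h [30.3 43.3] theta 0.15263814546400334 x0 -10.97330347857651
```

View pics/w14.png

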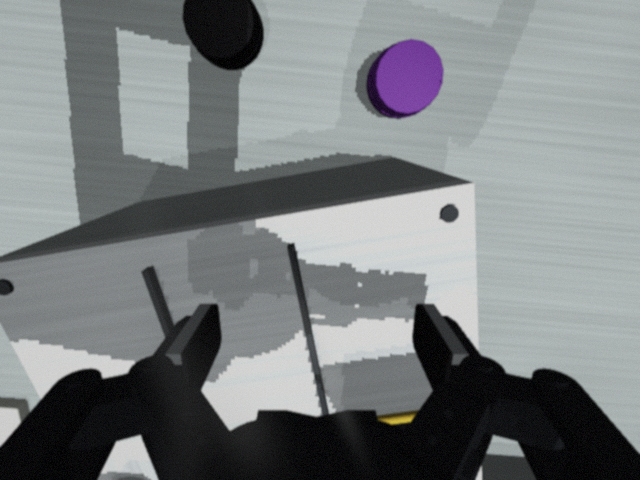

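The force is zero and the plate is released. I'll rise, move aside and check.

```bash
python3 -m handwheel '[[0.01,0,-0.03,0,1],[0,0,-0.04,0,1],[0,0,-0.04,0,1],[0.04,0,-0.01,0,1],[0.04,0,0,0,1],[0.04,0,0,0,1],[0,0.04,0,0,1],[0,0.04,0,0,1],[0,0.04,0,0,1],[0,0.04,0,0,1],[0,0.04,0,0,1],[0,0,0,0,1],[0,0,0,0,1]]' | grep force; python3 - <<'E'
from plan import *
report(); cap('top','t15'); cap('side','s15')
p=cv2.imread('pics/s15.png')[150:320,270:470]; q=cv2.imread('pics/t15.png')[80:280,230:420]
cv2.imwrite('pics/c15.png',np.hstack([cv2.resize(p,(400,340)),cv2.resize(q,(323,340))]))
for n in('top0','t15'):pass
a=cv2.imread('pics/top0.png');b=cv2.imread('pics/t15.png');print(ctrl.observe()['force'])
E
```

```text
force: [0.4, -0.1, -0.2]
t 14.65 G [-178.5  260.9] phi 80.6 tipz 299.7 plate (np.float64(-158.4), np.float64(315.3)) tin (np.float64(-174.6), np.float64(217.2)) F [ 0.4 -0.2] -0.2 w 1.0
[ 0.41524403 -0.36914912  0.46730598]
```

View pics/c15.png

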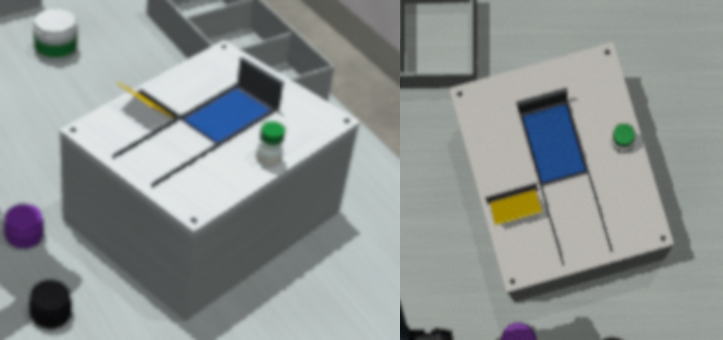

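View pics/t15.png

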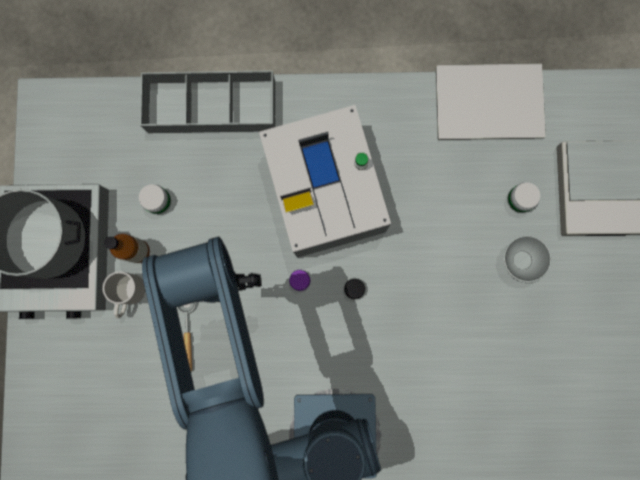

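The flap is shut flush (top px 321,163), the plate is back at (297,202), and the tin is gone from the deck. The jar (361,159), bottle, mug, good tins, bowl and other tins are where they were, and the arm is clear. I'm handing in.

```bash
python3 -c "
from h import *
print(ctrl.finish_job())"
```

```text
the job is handed in; nothing more can be done
None
```

The red tin is in the chute, the flap has shut again behind it, and the job was handed in at about 14.8 s of the 40 s allowed. With one finger on the yellow plate I opened the flap and held it at about 0.94–1.27 rad. The other finger then pushed the tin along the lane, and it went over the edge with the flap at about 1.1–1.27 rad.

**Last checks:** The tin was seen on its side on the chute's inner floor. The top and side pictures show the flap flush, the plate back in its rest position, and the jar and the other things in view where they were. The spoon was mostly hidden by the arm in the last top picture. The arm was clear, with the wrist force near zero.

**What did not go cleanly:**
- **Early contact:** the open fingers cannot span the distance from the plate to the back of the tin. The tin finger therefore touched the tin when the flap was at about 0.5 rad, and the tin slid about 25–30 mm forward while the flap opened to 1.17 rad. It stayed well short of the edge.
- **Wedging:** on the first swing the finger pressed the tin against the right fence, and the wrist read about 43 N sideways. I eased off, went back in squarely behind the tin, and the second push ran at under 10 N. While wedged, the flap sagged to 0.94 rad but stayed open.

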